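# Start the boat engine from the bench switch board

## Robot

A 6-joint arm with a two-finger parallel gripper is mounted at the origin on the work surface. World frame = base frame: x ahead of the robot, y to its left, z up, the work surface at z = 0. Lengths are in m, angles in rad, forces in N, time in s.
With the tool pointing down it reaches from about 0.4 to 0.825 m from the base axis. Payload 7 kg.
Tool frame: the origin (TCP) lies between the finger pads; the fingertips stand 8 mm ahead of it and the grasp point (between the pads) lies 11 mm behind it (arm.finger_overhang is the distance from the TCP to the fingertips, in m); z points along the fingers, y is the line along which they close (so a half turn about z gives the same grasp; the last joint's range is limited). The gripper opens to 88 mm and grips with 3 to 60 N. Pads are 19 mm wide; open, the fingers measure 130 mm over their backs; the gripper's body (78 mm by 193 mm) begins 47 mm behind the grasp point.
Start: joints at [-1.018, 0.359, 0.012, 0, -1.224, -0.288], TCP at [0.177, -0.651, 0.235] pointing down, gripper open.
Joint ranges: [-3.07, 3.07], [-1.43, 2.12], [-1.02, 1.25], [-3.03, 1.67], [-3.05, -0], [-3.03, 3.03]. Speed limits (rad/s): [2.39, 2.39, 3.01, 3.14, 3.14, 3.14].

## Interface

Orientations are given as [roll, pitch, yaw] about the fixed x, y, z axes, in that order (R = Rz(yaw) Ry(pitch) Rx(roll)).
In Python, from station import arm gives the robot as it stands.
- The arm moves only by the tool move_arm, never from a script. Its argument "rows" is text: rows parted by semicolons, each of 7 numbers parted by spaces: the turn, a rotation vector about the tool's x, y, z in degrees, then the shift along the tool's x, y, z in m, then the finger opening in m, from 0 to 0.0876. A call has 1 to 8 rows; each row shifts and turns the commanded pose from where the row before left it, along the tool's axes as they then stand; what a row does not reach is not made up. A row lasts 1/8 s, in which the tool goes at most 62.5 mm and 10.7 degrees, less where a joint would pass 70% of its speed; a pose out of reach is approached as far as the arm can. A call is refused whole if a number of a shift passes 0.0625 or a number of a turn 10.7, either way. A call with a gripper value outside its range is refused whole. The fingers move at their own pace and stop on an object; "squeeze" is the grip in N (left out, the last holds). Time passes only in rows, so rows that do not move let the fingers close. It gives the time, the measured TCP pose, the force, the opening and the grip force at its end, in the units of the state.
- arm.get_state(): the state, without advancing time (a new reading comes with each control period).
- arm.grab_frame(name): name is "scene" or "top" or "wrist"; returns (picture, depth): 384x512x3 uint8, blue, green, red; 384x512 float32, m along the optical axis (not along the pixel's ray), 0 where there is no reading.
- arm.camera_model(name): a dict with "mtx" (3x3 intrinsics, pixels), "camera_from_world" (4x4, takes a point from world to camera coordinates); the wrist camera has in their place "mount" (4x4, takes a point from camera to tool coordinates, whose origin is the TCP and whose axes are the flange's). Camera axes: x right, y down, z forward; pixel columns grow to the right and rows downward; lengths in m; the calibration is good to about 2 mm. The wrist camera is an equidistant fisheye: a pixel r from the principal point sees the ray r / f radians off the axis. A picture is of the moment at which its call begins: read the wrist's pose just before it. camera_model takes no time and is no camera call.
- arm.job_done(): hands the job in; it is judged then, once.
The state is a dict: "t": time; "q": joint angles; "qd": joint speeds; "joint_efforts": joint torques, N m; "eef_pos": TCP position; "ee_rot": TCP orientation; "force": force on the tool from outside, world axes, zero at the start; "moment": the same for the moment, N m; "width": finger opening in m; "gripper_force": force on a finger pad.
Only numpy, scipy, OpenCV 4.12 (cv2) and the standard library are available. Lean on these libraries where they do the work, as an engineer would, in place of code of your own. Each camera call takes 0.05 s, during which the arm holds its last target. There are 200 camera calls.

## Task

Start the boat's engine from the bench: on the switch board press the dotted end of the blue rocker (bilge blower) fully down, then the dotted end of the red rocker (ignition) fully down, and last press the green button on the orange start box right down with the fingers and finish while still holding it down. Leave the yellow and white rockers and the black stop button as they are. Only press: do not lift, tip or shove the start box, and do not disturb the other things on the bench.

Things in the scene. Friction and masses are not known exactly. Their poses are not given: they have to be found in the camera images.
- board: switch board: a grey box with a black face, 130 x 290 mm and 50 mm high, screwed to the bench. Origin at the centre of its underside; z up, y along the row of four rockers, x across it. The four rockers stand in a row along its y, 62 mm from centre to centre, in an order that differs from run to run; the long side of each rocker runs along the board's x.
- blue_rocker (a joint): angle (rad) of the blue rocker switch: 0 = off (dotted end up), 0.42 = on (dotted end fully down, against its stop); it stays where it is left and takes about 2.5 N at the dot to move. Starts off.
- blue_dot (a point): the white dot on the blue rocker's top face: the place to press. The rocker is a blue paddle 60 mm long (board x), 32 mm wide and 10 mm thick, pivoted across its middle 64 mm above the bench; the dot is 21 mm from the middle, towards the board's -x side. At the dot the face is about 73 mm above the bench when off and 64 mm when on; its end always stays proud of the board's face.
- red_rocker (a joint): angle (rad) of the red rocker switch: 0 = off (dotted end up), 0.42 = on (dotted end fully down, against its stop); it stays where it is left and takes about 2.5 N at the dot to move. Starts off.
- red_dot (a point): the white dot on the red rocker's top face: the place to press. The rocker is a red paddle 60 mm long (board x), 32 mm wide and 10 mm thick, pivoted across its middle 64 mm above the bench; the dot is 21 mm from the middle, towards the board's -x side. At the dot the face is about 73 mm above the bench when off and 64 mm when on; its end always stays proud of the board's face.
- yellow_rocker (a joint): angle (rad) of the yellow rocker switch: 0 = off (dotted end up), 0.42 = on (dotted end fully down, against its stop); it stays where it is left and takes about 2.5 N at the dot to move. Starts on.
- yellow_dot (a point): the white dot on the yellow rocker's top face: the place to press. The rocker is a yellow paddle 60 mm long (board x), 32 mm wide and 10 mm thick, pivoted across its middle 64 mm above the bench; the dot is 21 mm from the middle, towards the board's -x side. At the dot the face is about 73 mm above the bench when off and 64 mm when on; its end always stays proud of the board's face.
- white_rocker (a joint): angle (rad) of the white rocker switch: 0 = off (dotted end up), 0.42 = on (dotted end fully down, against its stop); it stays where it is left and takes about 2.5 N at the dot to move. Starts off.
- white_dot (a point): the black dot on the white rocker's top face: the place to press. The rocker is a white paddle 60 mm long (board x), 32 mm wide and 10 mm thick, pivoted across its middle 64 mm above the bench; the dot is 21 mm from the middle, towards the board's -x side. At the dot the face is about 73 mm above the bench when off and 64 mm when on; its end always stays proud of the board's face.
- start_box: loose orange start box with two mushroom push buttons on top, lying on rubber feet: 66 x 170 mm, 50 mm high, about 0.6 kg. Origin at the centre of its underside; z up, y along its length.
- start_button (a joint): travel (m) of the green start button: 0 = up, 0.008 = fully down; sprung, it comes up when released; begins to move at 1.5 N, fully down at 5 N.
- start_button_top (a point): centre of the top of the green start button, a round head 38 mm across, 74 mm above the bench when up; at y = +40 mm along the start box. Pressed straight down (8 mm).
- stop_button (a joint): travel (m) of the black stop button: 0 = up, 0.008 = fully down; sprung, it comes up when released; begins to move at 1.5 N, fully down at 5 N.
- stop_button_top (a point): centre of the top of the black stop button, a round head 38 mm across, 74 mm above the bench when up; at y = -40 mm along the start box. Pressed straight down (8 mm).
- tape: yellow roll of masking tape lying flat, 90 mm across, 24 mm high. Bystander, origin at its underside.
- tin: small tin, 64 mm across, 75 mm high, standing. Bystander, origin at its underside.
- spreader: flat filler spreader (spatula) lying on the bench, 170 mm long. Bystander, origin at its underside (towards its middle).
- cup: white plastic mixing cup, 72 mm across, 85 mm high, standing open. Bystander, origin at its underside.
- flask: pink drinking flask, 68 mm across, 220 mm high, standing. Bystander, origin at its underside.
- spray: spray can with a green label, 64 mm across, 200 mm high, standing. Bystander, origin at its underside.
- screwdriver: screwdriver lying on the bench, 200 mm long. Bystander, origin at its underside (towards its middle).
- disc: green sanding disc lying flat, 100 mm across, 7 mm high. Bystander, origin at its underside.

How it is judged:
On the way, in this order (a step that is already met when the one before it is completed fails the run):
1. the blue rocker is on, the red one still off (value of joint blue_rocker above 0.35 rad and value of joint red_rocker below 0.2 rad), for 0.2 s.
2. then the red rocker is on too (value of joint each of blue_rocker, red_rocker above 0.35 rad), for 0.2 s.
3. then the fingers press the green start button down (all of step 2 and value of joint start_button above 0.0055 m and contact force between the fingers and start_button above 1 N), for 0.2 s.
At the end, for the whole second after the job is handed in: blue and red rockers on (over 0.35 rad), yellow still on (over 0.3), white still off (under 0.12), green button held at least 5.5 mm down by the fingers with 1 to 30 N, black button up (under 2 mm), start box flat on the bench and at rest (all of step 3 and value of joint yellow_rocker above 0.3 rad and value of joint white_rocker below 0.12 rad and contact force between the fingers and start_button below 30 N and value of joint stop_button below 0.002 m and height (world z) of start_box below 0.008 m and angle between start_box's own z axis and vertical below 0.1 rad and linear speed of start_box below 0.02 m/s); the arm keeps its last pose, push and grip.
It fails at once if red rocker switched on before the blue one (value of joint red_rocker above 0.25 rad and value of joint blue_rocker below 0.3 rad).
It fails at once if start button pressed before both rockers are on (value of joint start_button above 0.003 m and value of joint any of blue_rocker, red_rocker below 0.3 rad).
It fails at once if yellow rocker, white rocker or stop button operated (value of joint yellow_rocker below 0.25 rad or value of joint white_rocker above 0.17 rad or value of joint stop_button above 0.003 m).
It fails at once if start box lifted, tipped or shoved more than 20 mm (distance of start_box from where it was at the start of the episode above 0.02 m or height (world z) of start_box above 0.012 m or angle between start_box's own z axis and vertical above 0.15 rad).
It fails at once if a bystander moved more than 20 mm (distance of any of tape, tin, spreader, cup, flask, spray, screwdriver, disc from where it was at the start of the episode above 0.02 m).
It also fails if it takes over 42 s, if anything falls off the work surface, if the arm or the gripper's body presses on something with over 40 N, if the wrist force passes 120 N, or if a joint passes its speed limit or range.

## Working session

There is one attempt and no reset: what is moved stays moved. The work goes in short steps, Python scripts to look and compute and a tool call to move; the robot and the scene stay as the last step left them, time stands still between calls to the robot, and variables do not carry over. Pictures are saved under pics/ and viewed, at most 10 in all, crops included, and the job is handed in when it is done.

Besides the shell and the picture viewer there is one more tool, called as name(argument=value, ...) on one line, values as JSON. move_arm: Moves the arm, as the interface text tells. Its arguments: {"type":"object","properties":{"rows":{"type":"string"},"squeeze":{"type":"number"}},"required":["rows"]}

```bash
ls; mkdir -p pics; cat > h.py <<'E'
import numpy as np,cv2
from station import arm
def world(name,d,m=None):
    m=m or arm.camera_model(name);K=np.array(m["mtx"]);T=np.linalg.inv(np.array(m["camera_from_world"]))
    v,u=np.mgrid[:d.shape[0],:d.shape[1]]
    P=np.stack([(u-K[0,2])/K[0,0]*d,(v-K[1,2])/K[1,1]*d,d],-1)
    return P@T[:3,:3].T+T[:3,3]
E
python3 - <<'E'
from h import *
s=arm.get_state();print(s)
for n in("top","scene"):
    p,d=arm.grab_frame(n);cv2.imwrite(f"pics/{n}.png",p);np.save(n,d)
E
```

```text
pics
{'t': 0.0, 'q': array([-1.01790562e+00,  3.59398182e-01,  1.10650796e-02, -3.45618941e-04,
       -1.22410858e+00, -2.88075632e-01]), 'qd': array([ 8.52842817e-04, -2.68176093e-03,  1.26849787e-03,  3.48669930e-06,
       -1.15151075e-03, -9.93511842e-04]), 'joint_efforts': array([-3.91808380e-04, -5.82709050e+01,  2.93055421e+01,  6.99737817e+00,
        6.98700955e-03, -1.62398596e-04]), 'eef_pos': array([ 0.17650087, -0.65102178,  0.2336189 ]), 'ee_rot': array([ 3.13992279e+00, -1.55987707e-04, -2.87689516e+00]), 'force': array([-1.1861775 , -1.00408993,  0.35739   ]), 'moment': array([0.00320128, 0.01749529, 0.03374465]), 'gripper_force': 0.0, 'width': 0.08739226406983666}
```

View pics/top.png

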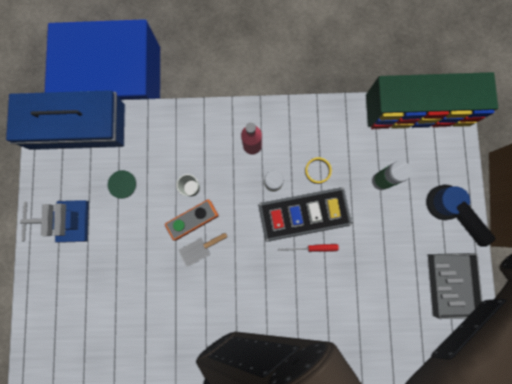

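View pics/scene.png

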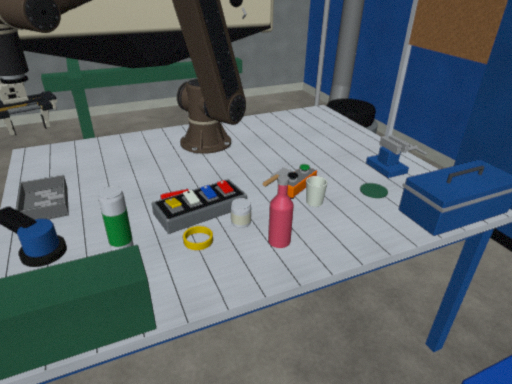

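The top view shows the board near (305,214), with rockers red (277,219), blue (296,216), white (315,212) and yellow (334,209). The start box is near (192,220), with the green button at (179,226) and the black at (202,213).

```bash
python3 - <<'E'
from h import *
p=cv2.imread("pics/top.png");d=np.load("top.npy");W=world("top",d);np.save("W",W)
cv2.imwrite("pics/crop.png",cv2.resize(p[180:260,155:365],None,fx=3.8,fy=3.8,interpolation=cv2.INTER_CUBIC))
for n,(u,v) in dict(red=(277,219),blue=(296,216),white=(315,212),yel=(334,209),green=(179,226),black=(202,213)).items():
    hsv=cv2.cvtColor(p,cv2.COLOR_BGR2HSV); print(n,W[v,u].round(4),hsv[v,u])
def rect(mask,n):
    P=W[mask][:,:2].astype(np.float32);r=cv2.minAreaRect(P);print(n,len(P),np.round(r[0],4),np.round(r[1],4),r[2],W[mask].mean(0).round(4),np.median(W[mask][:,2]))
hsv=cv2.cvtColor(p,cv2.COLOR_BGR2HSV).astype(int);H,S,V=hsv[...,0],hsv[...,1],hsv[...,2]
v,u=np.mgrid[:384,:512]
def box(u0,u1,v0,v1):return (u>=u0)&(u<=u1)&(v>=v0)&(v<=v1)
b=box(258,352,186,242)
Z=W[...,2]
rect(b&(Z>.035)&(Z<.09),'board')
rect(b&(S>130)&((H<8)|(H>172))&(Z>.05),'red')
rect(b&(S>130)&(H>100)&(H<130)&(Z>.05),'blue')
rect(b&(S>110)&(H>18)&(H<35)&(Z>.05),'yel')
rect(box(311,321,200,224)&(S<60)&(V>140)&(Z>.05),'white')
b=box(160,222,196,244)
rect(b&(Z>.04)&(Z<.06),'sbox')
rect(b&(S>110)&(H>50)&(H<90)&(Z>.06),'green')
rect(b&(V<70)&(Z>.06),'black')
E
```

```text
red [ 0.5066 -0.0923  0.0708] [  0 193 184]
blue [ 0.5144 -0.1533  0.0738] [112 191 160]
white [ 0.5259 -0.2152  0.0697] [ 20   4 206]
yel [ 0.5339 -0.2766  0.07  ] [ 24 168 193]
green [0.4923 0.2237 0.0726] [ 66 145 127]
black [0.5322 0.1491 0.0728] [90  6 40]
board 3553 [ 0.5456 -0.1815] [0.179  0.2902] 8.729681015014648 [ 0.5229 -0.1821  0.0547] 0.05177708270707582
red 164 [ 0.5082 -0.0928] [0.0573 0.0314] 10.514219284057617 [ 0.5091 -0.0923  0.0689] 0.0686589062534565
blue 156 [ 0.4932 -0.0992] [0.059  0.1557] 23.883481979370117 [ 0.5183 -0.1531  0.077 ] 0.06881902051493194
yel 190 [ 0.5391 -0.2782] [0.0605 0.0377] 5.2022576332092285 [ 0.5389 -0.2763  0.0681] 0.06943613793788173
white 159 [ 0.5295 -0.2149] [0.0602 0.031 ] 8.117544174194336 [ 0.5276 -0.2157  0.069 ] 0.06970133082039198
sbox 826 [0.5141 0.1896] [0.0665 0.1702] 27.852962493896484 [0.513  0.1873 0.0505] 0.050604966744823066
green 82 [0.4957 0.2254] [0.0316 0.0295] 48.867591857910156 [0.4954 0.2249 0.0746] 0.0745576149137186
black 96 [0.4948 0.0629] [0.2356 0.0344] 67.99644470214844 [0.5314 0.1531 0.0875] 0.07436518898198508
```

View pics/crop.png

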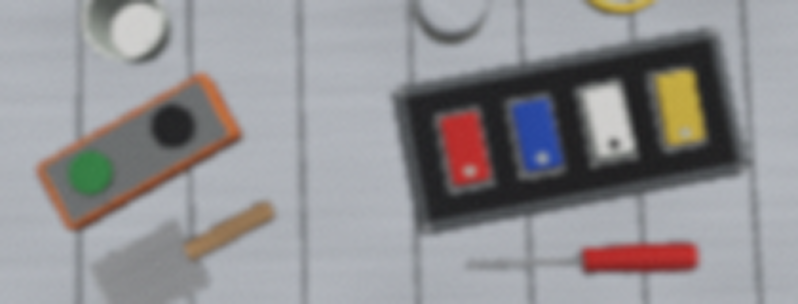

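The dots are on the robot side of the board, its yaw is about 9.4°, and the rocker heights and the 62 mm pitch check out. I'll close the fingers, turn them to line up with the row, and move above the blue dot.

move_arm(rows="0 0 5.8 0 0 0 0; 0 0 0 -0.0395 0.0436 0 0; 0 0 0 -0.0395 0.0436 0 0; 0 0 0 -0.0395 0.0436 0 0; 0 0 0 -0.0395 0.0436 0 0; 0 0 0 -0.0395 0.0436 0 0; 0 0 0 -0.0395 0.0436 0 0; 0 0 0 -0.0395 0.0436 0 0", squeeze=10)

```text
t: 1.1
eef_pos: [0.4004, -0.3035, 0.2345]
ee_rot: [3.142, 0.0, -2.978]
force: [2.1, -0.5, -1.1]
width: 0.0131
gripper_force: 0.0
```

move_arm(rows="0 0 0 -0.0395 0.0436 0 0; 0 0 0 -0.0395 0.0436 0 0; 0 0 0 -0.0395 0.0436 0 0; 0 0 0 0 0 0 0; 0 0 0 0 0 0 0")

```text
t: 1.72
eef_pos: [0.495, -0.1567, 0.2342]
ee_rot: [3.141, -0.001, -2.977]
force: [-0.2, -0.5, 0.2]
width: 0.0008
gripper_force: 0.0
```

move_arm(rows="0 0 0 0 0 0.045 0; 0 0 0 0 0 0.045 0; 0 0 0 0 0 0.04 0; 0 0 0 0 0 0.01 0; 0 0 0 0 0 0.006 0; 0 0 0 0 0 0.005 0; 0 0 0 0 0 0.004 0; 0 0 0 0 0 0 0")

```text
t: 2.72
eef_pos: [0.4957, -0.157, 0.08]
ee_rot: [-3.141, 0.001, -2.978]
force: [-0.4, -0.1, 0.2]
width: 0.0002
gripper_force: 0.1
```

```bash
python3 - <<'E'
from h import *
s=arm.get_state();print(s['eef_pos'],s['force'])
p,d=arm.grab_frame("scene");cv2.imwrite("pics/s2.png",cv2.resize(p[120:270,140:340],None,fx=4,fy=4,interpolation=cv2.INTER_CUBIC))
E
```

```text
[ 0.49565296 -0.15695073  0.08000201] [-0.35262167 -0.09855132  0.21335569]
```

View pics/s2.png

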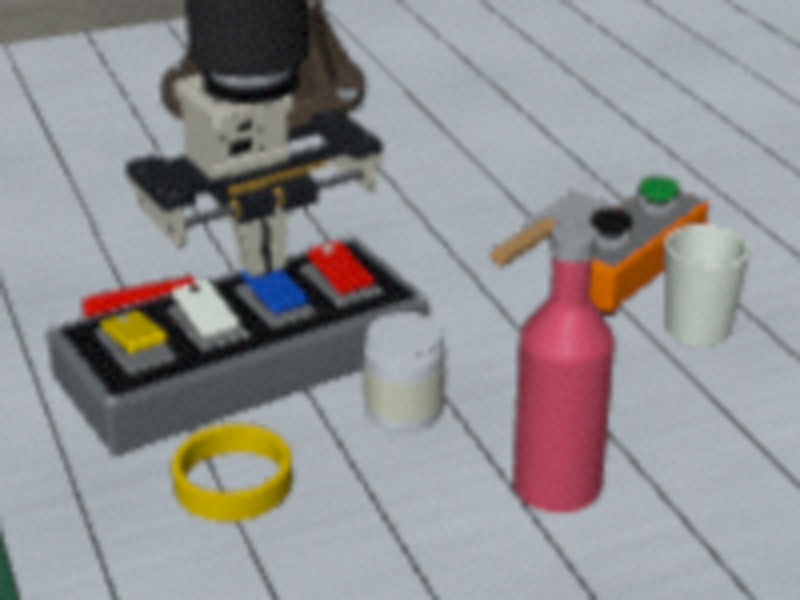

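The closed fingers are over the dotted end of the blue rocker (260,262), clear of white and red, so I'll press down.

move_arm(rows="0 0 0 0 0 0.002 0; 0 0 0 0 0 0.002 0; 0 0 0 0 0 0 0")

```text
t: 3.15
eef_pos: [0.495, -0.157, 0.0755]
ee_rot: [3.142, -0.001, -2.978]
force: [-2.7, -1.1, 3.9]
width: 0.0005
gripper_force: 1.8
```

move_arm(rows="0 0 0 0 0 0.002 0; 0 0 0 0 0 0.001 0; 0 0 0 0 0 0 0")

```text
t: 3.52
eef_pos: [0.4949, -0.1571, 0.0739]
ee_rot: [-3.141, -0.001, -2.977]
force: [-9.1, 2.2, 19.1]
width: 0.0005
gripper_force: 10.3
```

The force climbed to 19 N at the predicted stop height of TCP z 0.074, so blue is against its stop. Next I'll lift and move one pitch over to red.

move_arm(rows="0 0 0 0 0 0 0; 0 0 0 0 0 -0.025 0; 0 0 0 0 0 -0.025 0; 0 0 0 0 0.031 0 0; 0 0 0 0 0.031 0 0; 0 0 0 0 0 0 0; 0 0 0 0 0 0 0")

```text
t: 4.4
eef_pos: [0.4856, -0.0957, 0.1226]
ee_rot: [3.142, 0.001, -2.977]
force: [-0.7, 0.4, 0.2]
width: 0.0008
gripper_force: 0.0
```

```bash
python3 - <<'E'
from h import *
s=arm.get_state();print(s['eef_pos'],s['force'])
p,d=arm.grab_frame("scene");cv2.imwrite("pics/s3.png",cv2.resize(p[120:270,140:340],None,fx=4,fy=4,interpolation=cv2.INTER_CUBIC))
E
```

```text
[ 0.48561785 -0.09569894  0.12257392] [-0.74721716  0.36298405  0.20083223]
```

View pics/s3.png

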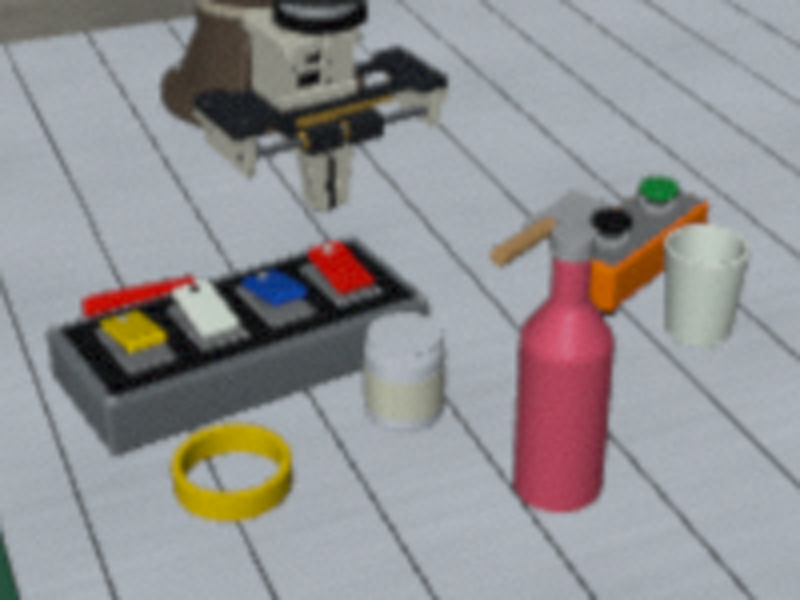

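Blue now lies flat like yellow at (275,287), while red and white are still up. Next I'll press red.

move_arm(rows="0 0 0 0 0 0.025 0; 0 0 0 0 0 0.015 0; 0 0 0 0 0 0.003 0; 0 0 0 0 0 0.002 0; 0 0 0 0 0 0.002 0; 0 0 0 0 0 0.002 0; 0 0 0 0 0 0.001 0; 0 0 0 0 0 0 0")

```text
t: 5.45
eef_pos: [0.485, -0.0962, 0.074]
ee_rot: [-3.141, 0.0, -2.978]
force: [-7.3, -0.7, 14.3]
width: 0.0006
gripper_force: 8.1
```

move_arm(rows="0 0 0 0 0 0.0005 0; 0 0 0 0 0 0 0; 0 0 0 0 0 -0.03 0; 0 0 0 0 0 -0.03 0; 0 0 0 -0.009 0.045 0 0; 0 0 0 -0.009 0.045 0 0; 0 0 0 -0.009 0.045 0 0; 0 0 0 -0.009 0.045 0 0")

```text
t: 6.45
eef_pos: [0.4919, 0.0895, 0.1328]
ee_rot: [3.141, 0.002, -2.978]
force: [1.2, -0.8, 0.3]
width: 0.0006
gripper_force: 0.0
```

move_arm(rows="0 0 0 -0.009 0.045 0 0; 0 0 0 -0.009 0.045 0 0; 0 0 0 -0.009 0.045 0 0; 0 0 0 0 0 0 0; 0 0 0 0 0 0 0")

```text
t: 7.08
eef_pos: [0.496, 0.2253, 0.1321]
ee_rot: [3.141, 0.0, -2.978]
force: [0.4, 0.6, -0.3]
width: 0.0007
gripper_force: 0.0
```

```bash
python3 - <<'E'
from h import *
s=arm.get_state();print(s['eef_pos'],s['force'])
p,d=arm.grab_frame("scene");cv2.imwrite("pics/s4.png",cv2.resize(p[120:270,140:340],None,fx=4,fy=4,interpolation=cv2.INTER_CUBIC))
E
```

```text
[0.495985   0.22529935 0.13210957] [ 0.40744359  0.64571629 -0.30457053]
```

View pics/s4.png

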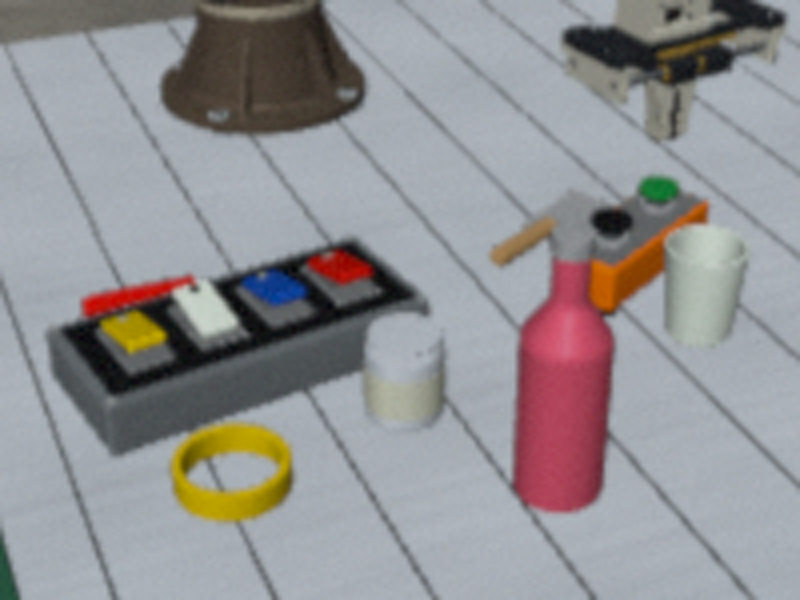

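Blue and red both lie down and white is still up. The fingers are above the green button (658,188), so I'll press it gently.

move_arm(rows="0 0 0 0 0 0.025 0; 0 0 0 0 0 0.018 0; 0 0 0 0 0 0.004 0; 0 0 0 0 0 0.003 0; 0 0 0 0 0 0.002 0; 0 0 0 0 0 0.002 0; 0 0 0 0 0 0.002 0; 0 0 0 0 0 0 0")

```text
t: 8.12
eef_pos: [0.4965, 0.2253, 0.0763]
ee_rot: [-3.142, 0.001, -2.978]
force: [1.2, -2.8, 3.6]
width: 0.0004
gripper_force: 2.0
```

move_arm(rows="0 0 0 0 0 0.0015 0; 0 0 0 0 0 0.001 0; 0 0 0 0 0 0 0; 0 0 0 0 0 0 0")

```text
t: 8.62
eef_pos: [0.4965, 0.2254, 0.0742]
ee_rot: [3.142, 0.001, -2.978]
force: [1.2, -3.9, 9.7]
width: 0.0002
gripper_force: 4.6
```

move_arm(rows="0 0 0 0 0 0 0; 0 0 0 0 0 0 0; 0 0 0 0 0 0 0; 0 0 0 0 0 0 0")

```text
t: 9.12
eef_pos: [0.4965, 0.2253, 0.0742]
ee_rot: [-3.142, 0.001, -2.978]
force: [1.2, -3.2, 10.3]
width: 0.0003
gripper_force: 4.6
```

```bash
python3 - <<'E'
from h import *
s=arm.get_state();print(s['eef_pos'],s['force'])
p,d=arm.grab_frame("scene");cv2.imwrite("pics/s5.png",cv2.resize(p[120:270,140:340],None,fx=4,fy=4,interpolation=cv2.INTER_CUBIC))
E
```

```text
[0.49647507 0.22534739 0.07418691] [ 1.22608388 -3.199108   10.32016337]
```

View pics/s5.png

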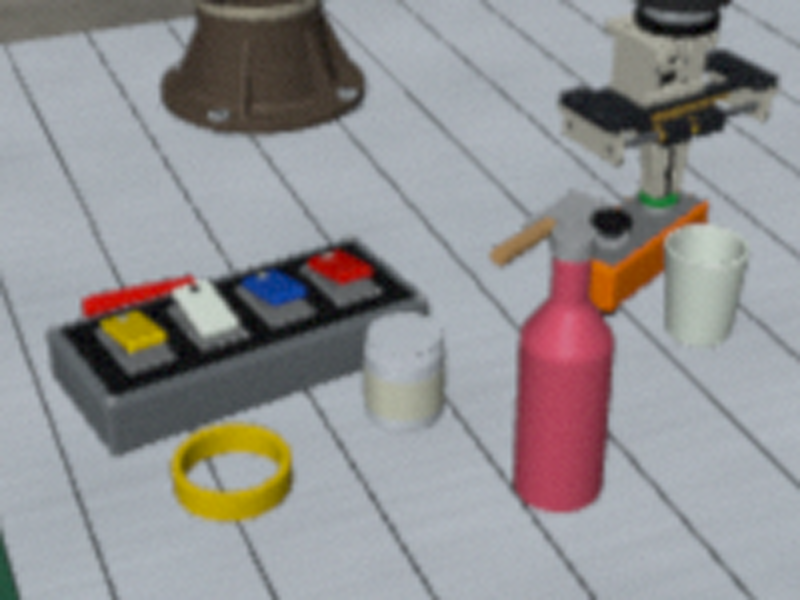

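The fingers are holding the green button down (658,200) with a steady force of about 10 N, and the box and everything else are where they were.

```bash
python3 -c "
from station import arm
print(arm.job_done())"
```

```text
the job is handed in; nothing more can be done
None
```

I pressed the blue rocker fully down, then the red, and handed the job in with the fingers holding the green button down at about 10 N; nothing else looked disturbed in the last picture, but no verdict came back.

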